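Turn the recipe folder to its next section

TASK

The recipe folder lies open at its red-tabbed divider: turn it on to the next section. First push the roll of tape that lies on the left-hand cover right off the folder, so that it lies flat on the worktop; then lift the red tab with a fingertip, turn that divider over on its rings and press it down until it lies flat on the left-hand side. Work with the fingertips as one turns a page: neither tape nor divider may be gripped between the fingers, the tape is not picked up or pressed on hard, the blue-tabbed divider beneath stays where it is, and so do the spice jar, the clothes-peg and the pencil behind the folder.

Things in the scene. Friction and masses are not known exactly. Their poses are not given: they have to be found in the camera images.
- folder: green A6 ring folder lying open, fixed; 280 mm wide over both covers (y), 176 mm along the spine (x), covers 3 mm thick. Origin on the worktop under the middle of the spine; x along the spine (away from the robot at yaw 0), y to the left-hand cover, z up. Left-hand side: cover and one sheet, top 4.5 mm above the worktop. Right-hand side (-y): page pack and two dividers
- rings (a point): middle of the axis on which both dividers turn: the line of the ring centres, along the folder's x axis, 22.5 mm above the worktop over the spine; axes as the folder's. Two steel rings stand at x = -45 and +45 mm, reach 23 mm to each side and 47 mm above the worktop
- divider_red (a joint): angle (rad) of the top divider, a rigid card 3 mm thick, 160 mm along the spine, from 9 to 112 mm out from the ring axis. 0: on the right-hand pages, underside 37.5 mm above the worktop (15 mm above the ring axis); pi/2: upright; pi: flat on the left, top 7.5 mm above the worktop. Grows as the tab rises and goes over. Stiff: it stays where it is left; about 1 N at the tab moves it
- divider_red_tab (a point): middle of the red tab of that divider (50 mm along the spine, 22 mm proud, 3 mm thick): 123 mm out from the ring axis, 42 mm from the folder's middle towards +x, half-way through the thickness; turns with the divider, axes as the folder's at angle 0. Under it 34 mm are free down to the cover, as far in as the page pack
- divider_blue (a joint): angle (rad) of the second divider, alike, right under the red one (gap 1.5 mm); 0: on the right-hand pages. Its blue tab is at x = -42 mm of the folder, 34 mm clear of the red tab. It moves as easily and must stay at 0
- tape_center (a point): centre of the roll of cream masking tape, a flat ring 102 mm in diameter, 25 mm high, with a hole of 76 mm right through; half-way up: 17 mm above the worktop while on the left-hand cover, 12.5 mm on the worktop. 70 to 110 g, slides easily
- tape: the same roll of tape; origin at the centre of its underside, z along its axis
- spice_jar: small spice jar with a red cap, 45 mm across, 106 mm tall, standing behind the folder; origin under its centre. To be left alone
- pegs: wooden clothes-peg, 72 x 15 x 12 mm, lying behind the folder; origin under its centre. To be left alone
- pencil: green pencil, 136 mm long, 7 mm thick, lying behind the folder; origin under its centre. To be left alone
- page_pack (a point): middle of the top of the right-hand page pack, 32.5 mm above the worktop, under the dividers; the pack is 160 mm along the folder's x and reaches in the folder's y from -10 to -112 mm; axes as the folder's

How it is judged (in metres and radians):
On the way, in this order (a step that is already met when the one before it is completed fails the run):
1. the roll of tape lies on the worktop, off the folder, while the red divider is still on the right (height (world z) of tape between -0.01 and 0.0025 m and angle between tape's own z axis and vertical below 0.03 rad and value of joint divider_red below 0.5 rad), for 0.2 s.
2. the red divider stands past upright (value of joint divider_red above 1.7 rad).
At the end, for the whole second after the job is handed in: the red divider lies flat on the left-hand side (within 0.05 rad, about 6 mm at the tab), the blue divider is still on the right-hand pages (within 0.06 rad), and the roll of tape lies flat and still on the worktop, wholly off the folder (value of joint divider_red above 3.09 rad and value of joint divider_blue below 0.06 rad and height (world z) of tape between -0.01 and 0.0025 m and angle between tape's own z axis and vertical below 0.03 rad and linear speed of tape below 0.02 m/s); the robot touches nothing.
It fails at once if the roll of tape is picked up (raised more than 15 mm) or stood on edge (height (world z) of tape above 0.02 m or angle between tape's own z axis and vertical above 0.5 rad).
It fails at once if the blue divider is turned up with the red one (more than 0.25 rad) (value of joint divider_blue above 0.25 rad).
It fails at once if the red divider is gripped while it is being turned (more than 30 N from the fingers before it is nearly down) (contact force between the fingers and divider_red above 30 N and value of joint divider_red below 2.6 rad).
It fails at once if the tape is gripped or pressed on hard (more than 30 N from the fingers) (contact force between the fingers and tape above 30 N).
It fails at once if the spice jar, the peg or the pencil is moved more than 20 mm (distance of any of spice_jar, pegs, pencil from where it was at the start of the episode above 0.02 m).
It also fails if it takes over 64 s, if anything falls off the work surface, if the arm or the gripper's body presses on something with over 40 N, if the wrist force passes 120 N, or if a joint passes its speed limit or range.

ROBOT

A 6-joint arm with a two-finger parallel gripper is mounted at the origin on a cart in front of the work surface, level with it; the furniture and walls round the work are solid. World frame = base frame: x ahead of the robot, y to its left, z up, the work surface at z = 0. Lengths are in mm, angles in rad, forces in N, time in s.
With the tool pointing down it reaches from about 250 to 775 mm from the base axis. Payload 4 kg.
Tool frame: the origin (TCP) lies at the very end of the fingers, on their centre line; the grasp point (between the pads) lies 19 mm behind it; z points along the fingers, y is the line along which they close (so a half turn about z gives the same grasp; the last joint's range is limited). The gripper opens to 94 mm and grips with 3 to 60 N. Pads are 16 mm wide; open, the fingers measure 119 mm over their backs; the gripper's body (75 mm by 177 mm) begins 78 mm behind the grasp point.
Start: joints at [-1.222, 0.087, 1.371, -0, 1.684, -0.103], TCP at [240.124, -494.838, 167.506] pointing down, gripper open.
Joint ranges: [-3.1, 3.1], [-0.76, 2.03], [0.27, 2.55], [-1.08, 4.22], [0.17, 2.65], [-2.57, 2.57]. Speed limits (rad/s): [2.79, 2.79, 3.14, 3.14, 3.14, 3.14].

INTERFACE

Orientations are given as a unit quaternion [w, x, y, z].
In Python, from plant import monitor, optics, env gives the robot as it stands. The module is installed in compiled form; this text tells all that it offers.
- The arm moves only by the tool apply_moves, never from a script. Its argument "rows" is a list of rows, each a list of 5 numbers: the opening, from -1 (shut) to 1 (fully open), then the shift along the tool's x, y, z in mm, then the turn about the tool's z in rad. In form: [[hand, tx, ty, tz, roll], ...]. A call has 1 to 20 rows; each row is the pose to reach, as a shift and turn from the pose commanded when the call began, along the tool's axes at that moment; what a row does not reach only later rows make up. A row lasts 1/10 s, in which the tool goes at most 50 mm and 8.59 degrees, less where a joint would pass 70% of its speed; a pose out of reach is approached as far as the arm can. A call with a gripper value outside its range is refused whole. The fingers move at their own pace and stop on an object; "grip_force" is the grip in N (left out, the last holds). Time passes only in rows, so rows that repeat a pose let the fingers close. It gives the time, the measured TCP pose, the force, the opening and the grip force at its end, in the units of the state.
- monitor.read_state(): the state, without advancing time (a new reading comes with each control period).
- optics.grab_frame(name): name is "side" or "top"; returns a dict with "color" (400x640x3 uint8, red, green, blue), "z_map" (400x640 float32, mm along the optical axis (not along the pixel's ray), 0 where there is no reading), "camera_matrix" (3x3 intrinsics, pixels), "world_from_camera" (4x4, takes a point from camera to world coordinates). Camera axes: x right, y down, z forward; pixel columns grow to the right and rows downward; lengths in mm; the calibration is good to about 2 mm. A picture is of the moment at which its call begins.
- env.hand_in(): hands the job in; it is judged then, once.
Trained networks look in a picture, given as the dict that the camera call returned (one of the last four; its "shot" number tells which), for a name from the list of things; names that differ only in an ending like _2 or _b are one class to them, and where a whole thing is asked for, a point or a joint stands for the part that bears it (a point fixed in the world has none). Each returns a list of dicts, best first, with "conf" (0 to 1); they miss things now and then, are a little off and sometimes report something else, mostly with a low value. They report only what shows in the picture. A call takes as long as a camera call.
- optics.find_in(picture, label): "xyz" ([x, y, z] in mm, in world coordinates, good to about 4 mm: the middle of the surface that is visible of it).
The state is a dict: "t": time; "qpos": joint angles; "joint_vel": joint speeds; "joint_efforts": joint torques, N m; "tcp_pos": TCP position; "tcp_rot": TCP orientation; "force": force on the tool from outside, world axes, zero at the start; "wrist_torque": the same for the moment, N m; "opening": finger opening in mm; "grip_force": force on a finger pad.
Only numpy, scipy, OpenCV 4.12 (cv2) and the standard library are available. Lean on these libraries where they do the work, as an engineer would, in place of code of your own. Each camera call takes 0.05 s, during which the arm holds its last target. There are 200 camera calls.

## Working session

There is one attempt and no reset: what is moved stays moved. The work goes in short steps, Python scripts to look and compute and a tool call to move; the robot and the scene stay as the last step left them, time stands still between calls to the robot, and variables do not carry over. Pictures are saved under pics/ and viewed, at most 10 in all, crops included, and the job is handed in when it is done.

Besides the shell and the picture viewer there is one more tool, called by a JSON object that holds its "method" and its "body", one argument or row to a line. apply_moves: Moves the arm, as the interface text tells. Its arguments: {"type":"object","properties":{"rows":{"type":"array","items":{"type":"array","items":{"type":"number"}}},"grip_force":{"type":"number"}},"required":["rows"]}

```bash
mkdir -p pics; cat > h.py <<'E'
import numpy as np,cv2
from plant import monitor,optics,env
def px2w(f,u,v):
    z=f["z_map"][v,u];K=f["camera_matrix"]
    p=np.linalg.inv(K)@[u,v,1]*z
    return (f["world_from_camera"]@np.r_[p,1])[:3].round(1)
def cloud(f):
    z=f["z_map"];K=f["camera_matrix"];v,u=np.mgrid[:400,:640]
    p=np.stack([(u-K[0,2])/K[0,0]*z,(v-K[1,2])/K[1,1]*z,z],-1)
    T=f["world_from_camera"];return p@T[:3,:3].T+T[:3,3]
def save(f,n): cv2.imwrite(f"pics/{n}.png",f["color"][:,:,::-1])
E
python3 - <<'E'
from h import *
s=monitor.read_state();print(s["t"],s["tcp_pos"],s["tcp_rot"],s["force"],s["opening"])
fs={n:optics.grab_frame(n) for n in("top","side")}
for n,f in fs.items():
    save(f,n+"0");print(n,f["world_from_camera"].round(2).tolist())
    for l in["folder","divider_red_tab","tape_center","spice_jar","pegs","pencil","divider_blue"]:
        r=optics.find_in(f,l);print(l,[(np.round(x["xyz"]).tolist(),round(x["conf"],2)) for x in r[:2]])
np.save("top0.npy",cloud(fs["top"]))
E
```

```text
0.0 [ 239.88173957 -494.25234447  166.3232606 ] [-1.06927691e-03  9.74596319e-01  2.23966177e-01 -1.55114972e-04] [-0.69385767 -0.23303313  0.27199458] 94.4683136971578
top [[-0.0, -0.98, 0.19, 411.5], [-1.0, 0.01, 0.02, 6.55], [-0.03, -0.19, -0.98, 899.89], [0.0, 0.0, 0.0, 1.0]]
folder [([454.0, 48.0, 4.0], 0.72)]
divider_red_tab [([450.0, 3.0, 45.0], 0.96)]
tape_center [([475.0, 144.0, 28.0], 0.77), ([395.0, -54.0, 39.0], 0.75)]
spice_jar [([654.0, -166.0, 104.0], 0.65)]
pegs [([626.0, -12.0, 12.0], 0.79)]
pencil [([646.0, 26.0, 4.0], 0.59)]
divider_blue [([397.0, -52.0, 33.0], 0.57)]
side [[-0.9, -0.16, 0.4, 216.07], [-0.43, 0.32, -0.84, 728.74], [0.0, -0.93, -0.36, 358.85], [0.0, 0.0, 0.0, 1.0]]
folder [([426.0, 61.0, 10.0], 0.67)]
divider_red_tab [([414.0, 54.0, 34.0], 0.64), ([442.0, 8.0, 38.0], 0.61)]
tape_center [([467.0, 157.0, 21.0], 0.86)]
spice_jar [([656.0, -152.0, 56.0], 0.87)]
pegs [([615.0, -1.0, 11.0], 0.69)]
pencil []
divider_blue [([410.0, 53.0, 32.0], 0.68)]
```

View pics/top0.png

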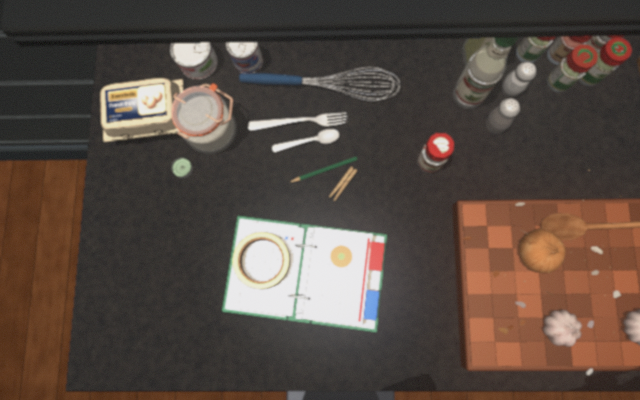

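View pics/side0.png

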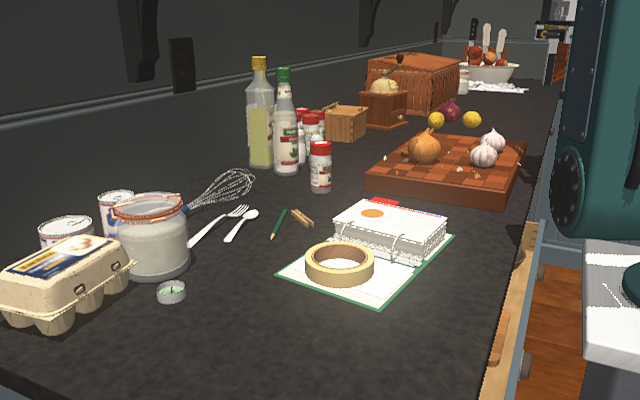

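The top view shows the open folder with corners near (237,217), (386,235), (376,330) and (223,312). The tape is centred near (261,261), the red tab is at (375,256) and the blue tab at (371,305). The worktop to the left of the folder is clear, and the side view agrees. Next I'll compute the exact folder and tape pose.

```bash
python3 - <<'E'
from h import *
c=np.load("top0.npy");im=cv2.imread("pics/top0.png")[:,:,::-1].astype(int)
r,g,b=im[...,0],im[...,1],im[...,2]
roi=np.zeros((400,640),bool);roi[205:340,210:400]=1
gm=roi&(g>r+25)&(g>b+15)
wm=roi&((g>110)|gm)
P=c[gm];P=P[P[:,2]<15];print("green z",np.median(P[:,2]))
rect=cv2.minAreaRect(P[:,:2].astype(np.float32));print(rect,cv2.boxPoints(rect).round(0).tolist())
for n,m in(("red",roi&(r>150)&(g<90)&(b<90)),("blue",roi&(b>130)&(r<90)&(g<150))):
    m&=np.arange(640)[None]>355
    p=c[m];print(n,len(p),np.median(p,0).round(1),p.min(0).round(1),p.max(0).round(1))
    print(cv2.minAreaRect(p[:,:2].astype(np.float32)))
t=roi&(r>b+35)&(r>130)&(g>b+15)&(np.arange(640)[None]<300)
p=c[t];p=p[(p[:,2]>22)];print("tape",len(p),cv2.minEnclosingCircle(p[:,:2].astype(np.float32)),np.median(p[:,2]))
s=monitor.read_state();R=None
from scipy.spatial.transform import Rotation as Ro
q=s["tcp_rot"];print(Ro.from_quat([q[1],q[2],q[3],q[0]]).as_matrix().round(3).tolist())
E
```

```text
green z 2.581502144371541
((457.38165283203125, 65.00877380371094), (282.2405700683594, 178.205078125), 82.3863296508789) [[350.0, -63.0], [527.0, -87.0], [564.0, 193.0], [388.0, 217.0]]
  return _methods._mean(a, axis=axis, dtype=dtype,
  ret = um.true_divide(
Traceback (most recent call last):
ValueError: zero-size array to reduction operation minimum which has no identity
```

{"method": "apply_moves", "body": {
  "rows": [
    [-1,100,-96,0,0.15],
    [-1,200,-192,0,0.3],
    [-1,300,-288,0,0.45],
    [-1,400,-385,0,0.585],
    [-1,490,-472,0,0.585],
    [-1,490,-472,0,0.585],
    [-1,490,-472,0,0.585],
    [-1,490,-472,0,0.585],
    [-1,490,-472,0,0.585],
    [-1,490,-472,0,0.585],
    [-1,490,-472,0,0.585],
    [-1,490,-472,0,0.585],
    [-1,490,-472,0,0.585],
    [-1,490,-472,0,0.585],
    [-1,490,-472,0,0.585],
    [-1,490,-472,0,0.585],
    [-1,490,-472,0,0.585],
    [-1,490,-472,0,0.585]
  ]
}}

```text
t: 2.6
tcp_pos: [474.8, 142.4, 167.7]
tcp_rot: [0.0, 0.998, -0.068, 0.0]
force: [-0.5, 0.4, -0.2]
opening: 0.3
grip_force: 0.0
```

{"method": "apply_moves", "body": {
  "rows": [
    [-1,0,0,40,0],
    [-1,0,0,80,0],
    [-1,0,0,115,0],
    [-1,0,0,130,0],
    [-1,0,0,140,0],
    [-1,0,0,150,0],
    [-1,0,0,155,0],
    [-1,0,0,155,0],
    [-1,0,0,155,0]
  ]
}}

```text
t: 3.5
tcp_pos: [475.7, 143.8, 13.4]
tcp_rot: [-0.0, 0.998, -0.067, 0.001]
force: [-0.8, -0.0, 0.6]
opening: 0.3
grip_force: 0.0
```

```bash
python3 - <<'E'
from h import *
f=optics.grab_frame("side");im=f["color"][200:340,240:480,::-1];cv2.imwrite("pics/s1.png",cv2.resize(im,None,fx=3,fy=3))
print(monitor.read_state()["tcp_pos"])
E
```

```text
[475.74879373 143.88471589  13.48487317]
```

View pics/s1.png

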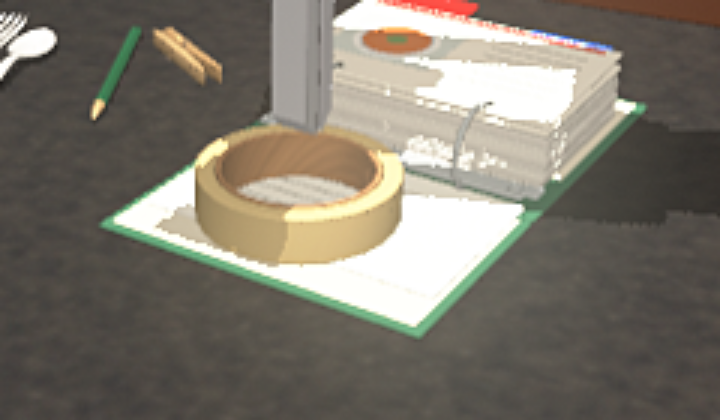

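The finger seems to end behind the tape's far rim rather than in the hole. I'll check by projecting it and fitting the tape in the side view.

```bash
python3 - <<'E'
from h import *
f=optics.grab_frame("side");K=f["camera_matrix"];Ti=np.linalg.inv(f["world_from_camera"])
def pr(p):
    q=(Ti@np.r_[p,1])[:3];a=K@q;return (a[:2]/a[2]).round(1)
print("tcp crop",(pr(monitor.read_state()["tcp_pos"])-[240,200])*3)
c=cloud(f);im=f["color"].astype(int);r,b=im[...,0],im[...,2]
m=(r>b+30)&(r>110);m[:240]=0;m[292:]=0;m[:,:300]=0;m[:,378:]=0
p=c[m];p=p[(p[:,2]>26)&(p[:,2]<34)];print(len(p),cv2.minEnclosingCircle(p[:,:2].astype(np.float32)),np.median(p[:,2]),p.min(0),p.max(0))
for n in("side","top"):
    f=optics.grab_frame(n);print([(x["xyz"],x["conf"]) for x in optics.find_in(f,"tape_center")[:1]])
t=np.load("top0.npy")
for uv in((261,233),(261,289),(235,261),(288,261)):print(uv,t[uv[1],uv[0]].round(1))
E
```

```text
tcp crop [299.4 198.6]
969 ((476.3984069824219, 142.02171325683594), 52.52397155761719) 29.033709463313073 [426.43548752  90.11774948  26.0335938 ] [527.73722409 193.65738719  30.98018187]
[([438.8, 7.7, 39.0], 0.29)]
[([481.3, 116.7, 30.3], 0.46)]
(261, 233) [525.9 141.7  29.7]
(261, 289) [427.1 143.5   4.3]
(235, 261) [475.9 186.8  31.3]
(288, 261) [475.4  92.5  29.9]
```

```bash
python3 - <<'E'
from h import *
f=optics.grab_frame("side");c=cloud(f);print(monitor.read_state()["tcp_pos"].round(1))
for v in range(220,276,4):print(v,c[v,340].round(0),f["color"][v,340], c[v,334].round(0))
im=f["color"][180:300,280:400,::-1];cv2.imwrite("pics/s2.png",cv2.resize(im,None,fx=5,fy=5,interpolation=0))
E
```

```text
[475.1 143.8  12.8]
220 [471. 156.  93.] [167 163 158] [480. 156.  91.]
224 [471. 156.  86.] [167 163 158] [481. 154.  84.]
228 [471. 156.  80.] [168 164 159] [480. 156.  79.]
232 [471. 155.  74.] [168 164 159] [480. 155.  72.]
236 [470. 158.  69.] [169 164 159] [481. 154.  65.]
240 [471. 156.  62.] [167 164 158] [481. 153.  59.]
244 [475. 145.  50.] [157 132 108] [501. 111.  30.]
248 [492. 108.  24.] [167 130  94] [500. 113.  24.]
252 [492. 107.  16.] [166 130  94] [500. 111.  17.]
256 [492. 106.   9.] [168 130  94] [500. 112.  10.]
260 [491. 110.   4.] [213 206 189] [499. 113.   4.]
264 [485. 122.   4.] [213 204 186] [493. 127.   5.]
268 [480. 132.   4.] [232 191 149] [469. 179.  29.]
272 [456. 187.  30.] [255 255 207] [464. 189.  29.]
```

View pics/s2.png

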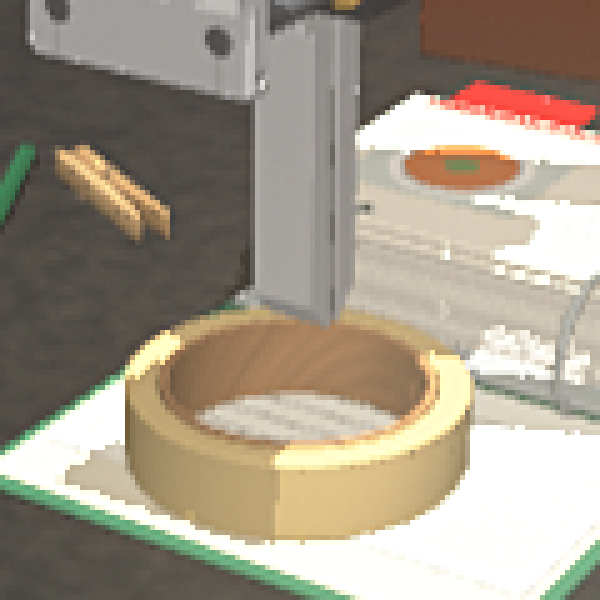

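The rendered finger ends about 40 mm above the reported TCP, even though the tape fit (476,142) matches. A gentle push toward the wall will show where the tip really is.

{"method": "apply_moves", "body": {
  "rows": [
    [-1,0,-6,0,0],
    [-1,0,-12,0,0],
    [-1,0,-18,0,0],
    [-1,0,-24,0,0],
    [-1,0,-30,0,0],
    [-1,0,-36,0,0],
    [-1,0,-42,0,0],
    [-1,0,-42,0,0]
  ]
}}

```text
t: 4.65
tcp_pos: [480.5, 186.1, 12.4]
tcp_rot: [-0.0, 0.998, -0.066, 0.0]
force: [1.5, -1.0, 0.2]
opening: 0.1
grip_force: 0.0
```

```bash
python3 - <<'E'
from h import *
f=optics.grab_frame("side");c=cloud(f);print(monitor.read_state()["tcp_pos"].round(1),monitor.read_state()["force"])
im=f["color"].astype(int);r,b=im[...,0],im[...,2]
m=(r>b+30)&(r>110);m[:240]=0;m[:,:290]=0;m[:,390:]=0
p=c[m];p=p[(p[:,2]>26)&(p[:,2]<34)];print(len(p),cv2.minEnclosingCircle(p[:,:2].astype(np.float32)),p.min(0),p.max(0))
E
```

```text
[480.5 185.7  12.4] [-0.44404924 -0.16737623 -0.23432156]
869 ((477.6325988769531, 143.48899841308594), 51.73351287841797) [426.3582095   91.80545018  26.02465079] [528.04608471 194.80475839  31.83489915]
```

The tape didn't move (centre still at about (477,143)) even though the TCP passed its inner wall. So the real fingertip is well above the reported TCP. I'll measure the actual tip and gripper-body heights.

```bash
python3 - <<'E'
from h import *
s=monitor.read_state();t=s["tcp_pos"];print(s["qpos"].round(3) if hasattr(s["qpos"],"round") else s["qpos"])
f=optics.grab_frame("side");c=cloud(f)
# fingers: near tcp xy, above z 33
d=np.abs(c[...,:2]-t[:2])
m=(d[...,0]<15)&(d[...,1]<20)&(c[...,2]>33)&(c[...,2]<110)
p=c[m];print("finger",len(p),p.min(0).round(1),p.max(0).round(1),np.percentile(p[:,2],[1,5]))
m=(d[...,0]<60)&(d[...,1]<110)&(c[...,2]>33)&(d.max(-1)>22)&(c[...,2]<250)&(c[...,1]>120)
p=c[m];print("body",len(p),np.percentile(p[:,2],[0,1,5,50]),p.min(0).round(),p.max(0).round())
E
```

```text
[ 0.259  0.095  1.677 -0.     1.37   1.962]
finger 810 [468.3 171.6  49.1] [492.  201.4 109.9] [52.11777782 56.99155736]
body 6197 [143.93423015 149.13716226 154.33908052 190.21696979] [437. 120. 144.] [526. 278. 250.]
```

The fingertip is really at z≈51 and the body at ≈149. That agrees with the hand geometry, so the reported z is about 39 mm too low here while x and y are fine. I'll work from the observed height: back to the hole centre, down another 36 mm, then check.

{"method": "apply_moves", "body": {
  "rows": [
    [-1,0,20,0,0],
    [-1,0,42,0,0],
    [-1,0,42,0,0],
    [-1,0,42,10,0],
    [-1,0,42,20,0],
    [-1,0,42,26,0],
    [-1,0,42,31,0],
    [-1,0,42,36,0],
    [-1,0,42,36,0]
  ]
}}

```text
t: 5.65
tcp_pos: [474.1, 143.8, -24.6]
tcp_rot: [0.0, 0.998, -0.066, -0.001]
force: [0.0, 0.0, -1.0]
opening: 0.3
grip_force: 0.0
```

```bash
cat >> h.py <<'E'
def fin(f,name="side"):
    t=monitor.read_state()["tcp_pos"];c=cloud(f);d=np.abs(c[...,:2]-t[:2])
    m=(d[...,0]<60)&(d[...,1]<110)&(d.max(-1)>22)&(c[...,2]>t[2]+70)&(c[...,2]<t[2]+230)&(c[...,1]>t[1]-60)
    return np.percentile(c[m][:,2],[0,1,5]).round(1) if m.any() else None
def tape(f):
    c=cloud(f);im=f["color"].astype(int);r,b=im[...,0],im[...,2]
    m=(r>b+25)&(r>100)&(c[...,2]>19)&(c[...,2]<34)&(c[...,1]>85)&(c[...,1]<360)&(c[...,0]>400)&(c[...,0]<580)
    p=c[m];return len(p),cv2.minEnclosingCircle(p[:,:2].astype(np.float32)),np.median(p[:,2])
E
python3 - <<'E'
from h import *
f=optics.grab_frame("side");print(monitor.read_state()["tcp_pos"],fin(f),tape(f))
im=f["color"][150:300,280:430,::-1];cv2.imwrite("pics/s3.png",cv2.resize(im,None,fx=4,fy=4,interpolation=0))
E
```

```text
[474.58284876 143.82791914 -23.99181469] [107.1 112.5 117. ] (1331, ((477.54046630859375, 143.48989868164062), 51.747955322265625), np.float64(28.534613702603167))
```

View pics/s3.png

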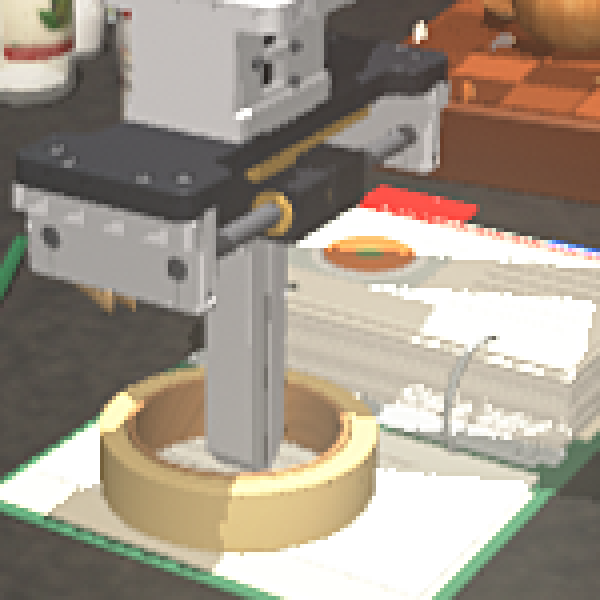

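The finger is now inside the ring, with its tip at z≈14. I'll push the tape off to the left.

{"method": "apply_moves", "body": {
  "rows": [
    [-1,0,-10,1,0],
    [-1,0,-18,2,0],
    [-1,0,-22,2,0],
    [-1,0,-26,2,0],
    [-1,0,-31,2,0],
    [-1,0,-36,2,0],
    [-1,0,-42,2,0],
    [-1,0,-48,2,0],
    [-1,0,-54,2,0],
    [-1,0,-60,2,0],
    [-1,0,-66,2,0],
    [-1,0,-72,2,0],
    [-1,0,-78,2,0],
    [-1,0,-84,2,0],
    [-1,0,-90,2,0]
  ]
}}

```text
t: 7.2
tcp_pos: [486.9, 233.4, -25.5]
tcp_rot: [0.0, 0.998, -0.067, 0.0]
force: [-0.1, -0.4, 0.7]
opening: 0.3
grip_force: 0.2
```

```bash
python3 - <<'E'
from h import *
f=optics.grab_frame("top");print(monitor.read_state()["tcp_pos"],monitor.read_state()["force"],tape(f));f=optics.grab_frame("side");print(tape(f),fin(f))
E
```

```text
[487.09040805 234.33702364 -25.45243686] [-0.0814988   0.83062867 -0.46163844] (516, ((483.74395751953125, 206.43556213378906), 50.96051788330078), np.float64(27.886624691101986))
(1469, ((481.70367431640625, 210.15243530273438), 51.954647064208984), np.float64(25.730096125578086)) [105.4 111.6 116.3]
```

{"method": "apply_moves", "body": {
  "rows": [
    [-1,0,-5,0,0],
    [-1,0,-10,0,0],
    [-1,0,-15,0,0],
    [-1,0,-20,1,0],
    [-1,0,-26,2,0],
    [-1,0,-32,2,0],
    [-1,0,-38,2,0],
    [-1,0,-44,2,0],
    [-1,0,-50,2,0],
    [-1,0,-56,2,0],
    [-1,0,-62,2,0],
    [-1,0,-67,2,0],
    [-1,0,-71,2,0],
    [-1,0,-74,2,0],
    [-1,0,-76,2,0],
    [-1,0,-76,2,0],
    [-1,0,-65,2,0],
    [-1,0,-52,2,0],
    [-1,0,-52,2,0]
  ]
}}

```text
t: 9.2
tcp_pos: [493.3, 282.3, -27.7]
tcp_rot: [0.001, 0.998, -0.068, -0.0]
force: [0.2, 0.7, -0.2]
opening: 0.6
grip_force: 0.0
```

```bash
python3 - <<'E'
from h import *
f=optics.grab_frame("top");print(monitor.read_state()["tcp_pos"],monitor.read_state()["force"],tape(f));g=optics.grab_frame("side");print(tape(g),fin(g))
cv2.imwrite("pics/s4.png",cv2.resize(np.hstack([f["color"][180:340,150:400],g["color"][190:350,180:430]])[:,:,::-1],None,fx=1.6,fy=1.6))
E
```

```text
[493.61728896 283.17230245 -27.53328474] [ 0.26975974 -0.11723424 -0.21761699] (302, ((493.9638671875, 281.92108154296875), 51.04438781738281), np.float64(24.413580388027583))
(1662, ((492.73858642578125, 284.3965148925781), 51.69987487792969), np.float64(24.46463380352523)) [103.5 109.6 114.7]
```

View pics/s4.png

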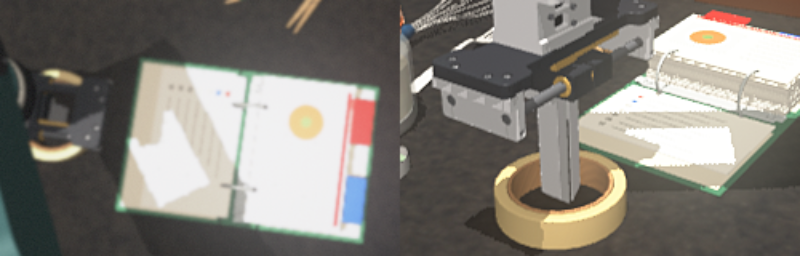

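The tape is flat on the worktop at (493,283), its top at 24.5, clear of the folder. I'll lift out and go above the outer side of the red tab.

{"method": "apply_moves", "body": {
  "rows": [
    [-1,0,0,-40,0],
    [-1,0,0,-90,0],
    [-1,0,0,-140,0],
    [-1,0,0,-180,0],
    [-1,5,50,-180,0],
    [-1,10,100,-180,0],
    [-1,15,150,-180,0],
    [-1,20,200,-180,0],
    [-1,25,250,-180,0],
    [-1,30,300,-180,0],
    [-1,33,345,-180,0],
    [-1,35,379,-180,0],
    [-1,35,379,-180,0],
    [-1,35,379,-180,0],
    [-1,35,379,-130,0],
    [-1,35,379,-90,0],
    [-1,35,379,-60,0],
    [-1,35,379,-60,0],
    [-1,35,379,-60,0]
  ]
}}

```text
t: 11.2
tcp_pos: [478.4, -94.6, 33.0]
tcp_rot: [-0.0, 0.998, -0.066, -0.0]
force: [0.7, -0.5, 0.3]
opening: 0.5
grip_force: 0.0
```

```bash
python3 - <<'E'
from h import *
f=optics.grab_frame("top");g=optics.grab_frame("side");s=monitor.read_state();t=s["tcp_pos"];print(t,s["tcp_rot"],s["force"])
print(fin(g))
c=cloud(g);d=np.abs(c[...,:2]-t[:2]);m=(d[...,0]<16)&(d[...,1]<20)&(c[...,2]>46)&(c[...,2]<t[2]+100);p=c[m]
print("finger",len(p),np.percentile(p[:,2],[0,1,5]),p.min(0),p.max(0))
print(tape(f),tape(g))
# red / blue tab
for F in(f,g):
  c=cloud(F);im=F["color"].astype(int)
  for nm,m in(("red",(im[...,0]>150)&(im[...,1]<100)&(im[...,2]<100)),("blue",(im[...,2]>130)&(im[...,0]<110)&(im[...,2]>im[...,1]+40))):
    m=m&(c[...,2]>30)&(c[...,2]<48)&(c[...,1]<0)&(c[...,1]>-120)&(c[...,0]>350)&(c[...,0]<560)
    q=(c[m][:,:2]-[457.4,65.0])@np.array([[.9912,.1325],[-.1325,.9912]])
    if len(q):print(nm,len(q),np.percentile(q,[3,97],0).round(1).tolist(),np.median(c[m][:,2]))
cv2.imwrite("pics/s5.png",cv2.resize(np.hstack([f["color"][180:340,250:450],g["color"][130:290,300:500]])[:,:,::-1],None,fx=2,fy=2))
E
```

```text
[480.13148562 -95.6682053   35.03304856] [ 5.03612278e-04  9.97822336e-01 -6.59195787e-02  2.22288229e-03] [ 0.70757539 -0.11771107 -0.25993256]
[167.6 170.9 175.3]
finger 485 [71.80757926 73.46627491 77.39663447] [ 467.92549419 -108.99752863   71.80757926] [491.10205156 -77.99344366 134.99093404]
(1160, ((494.1174621582031, 282.4132385253906), 51.34211349487305), np.float64(24.546044941265222)) (1855, ((492.39801025390625, 283.40380859375), 52.411376953125), np.float64(24.439813953066505))
red 3 [[12.0, -108.1], [20.3, -107.3]] 43.76817663277893
red 131 [[16.7, -131.5], [63.1, -106.6]] 44.04581993327969
```

View pics/s5.png

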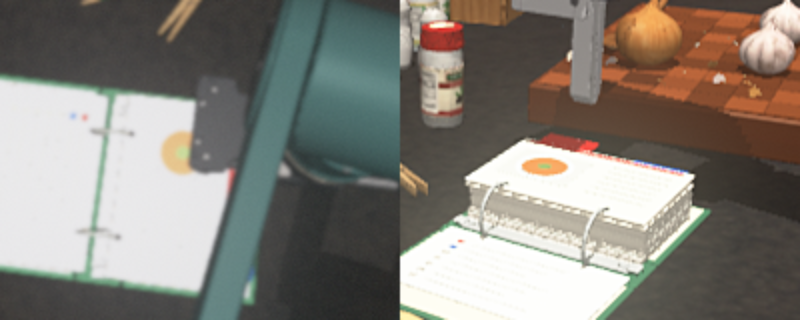

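The tip is at z≈73 (offset +39 again), and the red tab spans folder x 17…66 out to y≈-133. I'll go down beside the tab edge and make light contact.

{"method": "apply_moves", "body": {
  "rows": [
    [-1,0,0,20,0],
    [-1,0,0,35,0],
    [-1,0,0,45,0],
    [-1,0,0,45,0],
    [-1,0,-3,45,0],
    [-1,0,-6,45,0],
    [-1,0,-8,45,0],
    [-1,0,-10,45,0],
    [-1,0,-11,45,0],
    [-1,0,-11,45,0]
  ]
}}

```text
t: 12.3
tcp_pos: [480.0, -85.6, -12.1]
tcp_rot: [0.001, 0.998, -0.066, 0.0]
force: [1.1, -1.8, 0.4]
opening: 0.7
grip_force: 1.2
```

{"method": "apply_moves", "body": {
  "rows": [
    [-1,0,-1,0,0],
    [-1,0,-2,0,0],
    [-1,0,-3,-3,0],
    [-1,0,-4,-6,0],
    [-1,0,-4.5,-10,0],
    [-1,0,-5,-13,0]
  ]
}}

```text
t: 12.9
tcp_pos: [480.3, -83.0, 1.2]
tcp_rot: [0.003, 0.998, -0.067, 0.0]
force: [-0.8, -7.5, 0.7]
opening: 0.5
grip_force: 3.9
```

```bash
cat >> h.py <<'E'
def tabs(g):
  c=cloud(g);im=g["color"].astype(int)
  for nm,m in(("red",(im[...,0]>120)&(im[...,1]<90)&(im[...,2]<90)&(im[...,0]>2*im[...,1])),("blue",(im[...,2]>110)&(im[...,0]<130)&(im[...,2]>im[...,1]+40))):
    m=m&(c[...,2]>20)&(c[...,2]<200)&(c[...,1]<250)&(c[...,1]>-120)&(c[...,0]>350)&(c[...,0]<540)
    P=c[m];q=(P[:,:2]-[457.4,65.0])@np.array([[.9912,.1325],[-.1325,.9912]])
    if len(q):
      print(nm,len(q),"y",np.percentile(q[:,1],[3,50,97]).round(1),"z",np.percentile(P[:,2],[3,50,97]).round(1),"x",np.percentile(q[:,0],[3,97]).round(0))
E
python3 - <<'E'
from h import *
g=optics.grab_frame("side");s=monitor.read_state();print(s["tcp_pos"],s["force"]);tabs(g);tabs(optics.grab_frame("top"))
E
```

```text
[480.44147685 -82.86965845   1.59256494] [-1.66095166 -7.81376233  2.5105397 ]
red 169 y [-130.4 -117.7 -105.5] z [53.7 55.7 57.3] x [18. 63.]
blue 358 y [-134.3 -123.9 -113.7] z [33.2 36.  38.9] x [-64. -20.]
```

The red tab rose with the finger (44→56 mm) and blue stayed flat. Continuing along the arc.

{"method": "apply_moves", "body": {
  "rows": [
    [-1,0,-1.7,-6.5,0],
    [-1,0,-3.6,-13,0],
    [-1,0,-6,-19.3,0],
    [-1,0,-8.6,-25.6,0],
    [-1,0,-11.6,-31.7,0],
    [-1,0,-14.7,-37.6,0],
    [-1,0,-18.3,-43.4,0],
    [-1,0,-22,-49,0],
    [-1,0,-26.2,-54.4,0],
    [-1,0,-30.4,-59.5,0]
  ]
}}

```text
t: 14.0
tcp_pos: [484.7, -50.3, 61.0]
tcp_rot: [0.001, 0.998, -0.067, 0.001]
force: [-0.6, -4.9, 3.7]
opening: 0.1
grip_force: 2.3
```

```bash
python3 - <<'E'
from h import *
g=optics.grab_frame("side");s=monitor.read_state();print(s["tcp_pos"],s["force"]);tabs(g)
E
```

```text
[485.16609287 -49.30182973  61.71166568] [-1.1654663  -2.87910268  3.11394181]
red 398 y [-96.8 -84.7 -74.2] z [100.4 107.4 116.1] x [-52.  64.]
blue 46 y [-130.2 -122.8 -110.5] z [35.1 36.  37.1] x [-68. -51.]
```

{"method": "apply_moves", "body": {
  "rows": [
    [-1,0,-4.5,-4.8,0],
    [-1,0,-9.5,-9.6,0],
    [-1,0,-14.5,-14,0],
    [-1,0,-19.7,-18,0],
    [-1,0,-25,-22,0],
    [-1,0,-31,-25,0],
    [-1,0,-37,-28,0],
    [-1,0,-43,-30.5,0],
    [-1,0,-49,-32,0],
    [-1,0,-55,-34,0],
    [-1,0,-61,-35,0],
    [-1,0,-68,-36.5,0],
    [-1,0,-74,-37,0],
    [-1,0,-81,-37.5,0],
    [-1,0,-88,-38,0],
    [-1,0,-95,-38,0],
    [-1,0,-102,-38,0],
    [-1,0,-110,-37.5,0],
    [-1,0,-118,-37,0]
  ]
}}

```text
t: 15.95
tcp_pos: [499.8, 67.7, 96.7]
tcp_rot: [0.0, 0.998, -0.067, -0.0]
force: [0.2, -0.7, -0.8]
opening: 0.3
grip_force: 0.3
```

```bash
python3 - <<'E'
from h import *
g=optics.grab_frame("side");s=monitor.read_state();print(s["tcp_pos"],s["force"]);tabs(g);tabs(optics.grab_frame("top"))
E
```

```text
[499.90450864  68.90547587  96.58179736] [0.14484886 1.33019021 0.36140991]
red 551 y [20.7 22.9 25.1] z [127.  140.9 154.9] x [-58.  64.]
blue 127 y [-134.5 -123.3 -108. ] z [34.7 35.9 37.3] x [-68. -25.]
blue 322 y [-134.  -124.4 -114.7] z [33.1 36.2 38.9] x [-64. -21.]
```

The red divider is upright (tab at y≈23, z≈141) and blue is flat. Now I'll push it over.

{"method": "apply_moves", "body": {
  "rows": [
    [-1,0,-7,1.5,0],
    [-1,0,-12,2.5,0],
    [-1,0,-18,4,0],
    [-1,0,-24,6,0],
    [-1,0,-29,8.5,0],
    [-1,0,-34,11,0],
    [-1,0,-39,13.5,0],
    [-1,0,-44.5,16,0],
    [-1,0,-49,19.5,0],
    [-1,0,-53.5,23,0],
    [-1,0,-58,26.5,0],
    [-1,0,-62,30,0],
    [-1,0,-66,34.5,0],
    [-1,0,-70,39,0],
    [-1,0,-73.5,43,0],
    [-1,0,-77,47.5,0]
  ]
}}

```text
t: 17.65
tcp_pos: [510.1, 143.7, 49.0]
tcp_rot: [0.0, 0.998, -0.067, -0.0]
force: [-1.0, -0.6, 0.6]
opening: 0.4
grip_force: 0.2
```

```bash
python3 - <<'E'
from h import *
g=optics.grab_frame("side");s=monitor.read_state();print(s["tcp_pos"],s["force"]);tabs(g);tabs(optics.grab_frame("top"))
E
```

```text
[509.59473845 144.05016262  48.14390361] [ 0.23823755 -0.11779108 -0.54456396]
red 184 y [ 90.3 100.4 108.1] z [ 85.3  96.  104.5] x [16. 62.]
blue 159 y [-133.1 -121.4 -109.3] z [34.8 35.8 36.7] x [-67. -21.]
blue 333 y [-134.4 -124.3 -114. ] z [33.4 35.9 38.9] x [-64. -21.]
```

{"method": "apply_moves", "body": {
  "rows": [
    [-1,0,-3.5,5,0],
    [-1,0,-6.5,10,0],
    [-1,0,-9,15,0],
    [-1,0,-11.5,20,0],
    [-1,0,-13.5,25.5,0],
    [-1,0,-15.5,31,0],
    [-1,0,-17,36.5,0],
    [-1,0,-18.5,42,0],
    [-1,0,-19.5,48,0],
    [-1,0,-20,54,0],
    [-1,0,-20.5,60,0],
    [-1,0,-20.5,65,0],
    [-1,0,-20.5,70,0],
    [-1,0,-20.5,74,0],
    [-1,0,-20.5,77,0],
    [-1,0,-20.5,79,0],
    [-1,0,-20.5,79,0]
  ]
}}

```text
t: 19.45
tcp_pos: [512.7, 163.7, -29.8]
tcp_rot: [0.0, 0.998, -0.067, -0.0]
force: [-0.7, -0.5, 0.4]
opening: 0.5
grip_force: 0.0
```

```bash
python3 - <<'E'
from h import *
g=optics.grab_frame("side");s=monitor.read_state();print(s["tcp_pos"],s["force"],fin(g))
c=cloud(g);im=g["color"].astype(int);m=(im[...,0]>120)&(im[...,1]<90)&(im[...,2]<90)&(c[...,2]<40)&(c[...,1]>150)&(c[...,1]<230)&(c[...,0]>440)&(c[...,0]<560)
print(m.sum(),np.percentile(c[m][:,2],[5,50,95]) if m.any() else 0, tape(g))
E
```

```text
[512.85028    163.77090002 -29.63106914] [-0.65222145 -0.3138297   0.83086127] [102.1 107.  111.8]
312 [6.44249166 7.44625541 8.44344147] (1869, ((461.7853698730469, 212.65109252929688), 128.89120483398438), np.float64(24.437413250269003))
```

The tab already reads z≈7.4. I'll press down lightly until there's clear resistance.

{"method": "apply_moves", "body": {
  "rows": [
    [-1,0,0,1,0],
    [-1,0,0,2,0],
    [-1,0,0,3,0],
    [-1,0,0,3,0]
  ]
}}

```text
t: 19.9
tcp_pos: [513.3, 163.8, -30.5]
tcp_rot: [-0.0, 0.998, -0.067, 0.001]
force: [-2.5, -0.6, 8.2]
opening: 0.6
grip_force: 4.5
```

{"method": "apply_moves", "body": {
  "rows": [
    [-1,0,0,1.5,0],
    [-1,0,0,3,0],
    [-1,0,0,3,0],
    [-1,0,0,3,0],
    [-1,0,0,-5,0],
    [-1,0,0,-20,0],
    [-1,0,0,-60,0],
    [-1,0,0,-110,0],
    [-1,0,0,-160,0],
    [-1,0,50,-180,0],
    [-1,0,100,-180,0],
    [-1,0,150,-180,0],
    [-1,0,200,-180,0],
    [-1,0,250,-180,0],
    [-1,0,300,-180,0],
    [-1,0,330,-180,0],
    [-1,0,330,-180,0],
    [-1,0,330,-180,0]
  ]
}}

```text
t: 21.7
tcp_pos: [468.9, -163.6, 147.2]
tcp_rot: [-0.0, 0.998, -0.067, -0.0]
force: [1.2, 0.6, -0.0]
opening: 0.2
grip_force: 0.0
```

```bash
python3 - <<'E'
from h import *
g=optics.grab_frame("side");f=optics.grab_frame("top");s=monitor.read_state();print(s["tcp_pos"],s["force"])
for F in(g,f):
  c=cloud(F);im=F["color"].astype(int);m=(im[...,0]>120)&(im[...,1]<90)&(im[...,2]<90)&(c[...,2]<40)&(c[...,1]>150)&(c[...,1]<225)&(c[...,0]>440)&(c[...,0]<560)
  print(m.sum(),np.percentile(c[m][:,2],[5,50,95]) if m.any() else 0)
  m=(c[...,1]>235)&(c[...,1]<345)&(c[...,0]>440)&(c[...,0]<550)&(c[...,2]>20);print(c[m][:,2].min(),np.percentile(c[m][:,2],[5,95]),c[m].min(0),c[m].max(0));tabs(F)
cv2.imwrite("pics/s6.png",cv2.resize(np.hstack([f["color"][140:340,150:400],g["color"][170:370,220:470]])[:,:,::-1],None,fx=1.6,fy=1.6))
E
```

```text
[ 469.2223067  -162.29707591  147.38943032] [-0.1095413  -0.13118284  0.30119475]
222 [6.27902891 7.26960813 8.23672344]
20.059867497069263 [20.88344457 25.74046648] [442.54285108 235.07732557  20.0598675 ] [544.18069922 334.97356205  26.57429555]
blue 158 y [-133.  -121.1 -109. ] z [34.8 36.  36.9] x [-67. -21.]
0 0
20.040295203908727 [21.79616342 27.16603445] [443.24321471 235.10567177  20.0402952 ] [544.66103374 333.13037626  29.67859809]
blue 327 y [-134.3 -124.6 -115.1] z [33.6 35.8 38.7] x [-64. -20.]
```

View pics/s6.png

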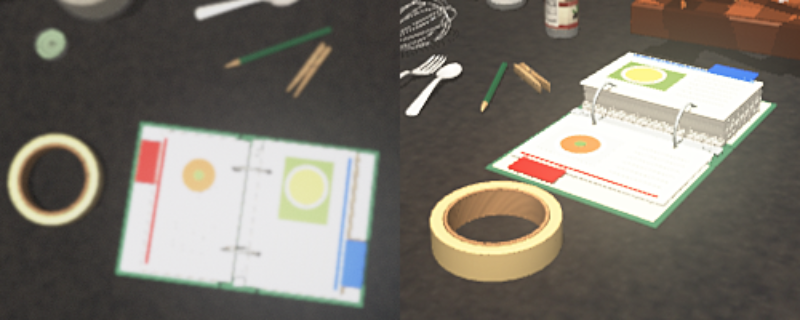

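The red divider lies flat on the left with its tab at z≈7.3, blue is in place, and the tape lies flat and clear of the folder. The peg and pencil look untouched and the arm is clear, so I'll hand in.

```bash
python3 -c "
from plant import env
print(env.hand_in())"
```

```text
the job is handed in; nothing more can be done
None
```

The job is handed in at about 22 s, with no verdict returned: the last images show the tape flat on the worktop clear of the folder, the red divider flat on the left, blue, the peg and the pencil in place, and the jar (barely in view) never approached.

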